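Drag a tile insert back into the recess of a wheel bat

TASK

The square clay tile has been left lying askew on the far side of the round bat on the potter's wheel. Press down on its top face with your fingertips, just hard enough to drag it back towards you, until it drops into the square recess in the bat and lies flat and fully home, then take your hand away. Touch only its top face, as the edges chip; never press with 30 N, or it cracks; and leave the other things where they are.

Things in the scene. Friction and masses are not known exactly. Their poses are not given: they have to be found in the camera images.
- tile: Loose square red-brown clay tile, 150 x 150 x 14 mm, 510-800 g. Origin: centre of its underside; z up, x and y along its sides. Starts flat on the bat's upper face, centre 92-102 mm beyond the recess centre along the wheel's x, up to 8 mm aside, turned up to 0.08 rad. Smooth underside: friction on the bat 0.32-0.48; rough top face: 0.85-1.25. Pressed past the recess's edge it tips in.
- wheel: Tabletop potter's wheel, fixed, not turning: grey housing 460 x 420 mm, deck 97 mm high, white round splash pan 418 mm across, rim 172 mm above the table, and on its head a round plywood bat, 356 mm across, upper face 148 mm above the table. Origin: on the wheel's axis at table height; z up, x away from the robot (turned up to 0.25 rad), parallel to two recess sides.
- recess (a point): Centre of the floor of the square recess in the middle of the bat, 142 mm above the table; axes as the wheel's, x and y parallel to the recess sides. The recess is 154 x 154 mm and 6 mm deep, upper edges bevelled 2 mm: the tile fits with 2 mm to spare on each side and, once down on the floor, stands 8 mm above the bat's upper face.
- basin: Bystander: blue plastic bowl, 240 mm across, 100 mm tall, on the table beside the wheel. Origin: centre of its underside.
- pot: Bystander: tan clay cylinder pot, 110 mm across, 130 mm tall, on the table beside the wheel. Origin: centre of its underside.
- clay_stamp: Bystander: small tapered buff clay stamp, 38 mm across, 36 mm tall, standing on the wheel's deck at the far corner on the robot's right, outside the pan. Origin: centre of its underside.
- wood_knife: Bystander: wooden knife, 190 mm long, 20 mm wide, 8 mm thick, lying on the table on the robot's left of the wheel. Origin: on its underside near mid-length; x along it.
Not all that is in view belongs to the job. Of the things like the tile, leave any that is grey; of the rest the smaller one is meant.

How it is judged:
On the way, in this order (a step that is already met when the one before it is completed fails the run):
1. the tile, pressed under the fingers, has been dragged back to within 70 mm of the recess centre (contact force between the fingers and tile above 1.5 N and x of tile in the frame of recess below 0.07 m), for 0.1 s.
2. the tile lies flat on the floor of the recess (horizontal distance between tile and recess below 0.005 m and z of tile in the frame of recess below 0.0015 m and angle between tile's own z axis and vertical below 0.015 rad), for 0.2 s.
At the end, for the whole second after the job is handed in: The tile lies at rest on the floor of the recess: its centre within 5 mm of the recess centre, its underside within 1.5 mm of the floor, level within 0.015 rad, and released (all of step 2 and linear speed of tile below 0.01 m/s and contact force between the fingers and tile below 0.1 N); the robot touches nothing.
It fails at once if the fingers press on the tile with 30 N or more (contact force between the fingers and tile above 30 N).
It fails at once if the tile is pushed by its edges: the fingers touch it while the hand is not over its top face (contact force between the fingers and tile above 1 N and (x of the grasp point in the frame of tile above 0.075 m or x of the grasp point in the frame of tile below -0.075 m or y of the grasp point in the frame of tile above 0.075 m or y of the grasp point in the frame of tile below -0.075 m)).
It fails at once if a bystander is moved (distance of any of basin, pot, clay_stamp, wood_knife from where it was at the start of the episode above 0.02 m).
It also fails if it takes over 51 s, if anything falls off the work surface, if the arm or the gripper's body presses on something with over 40 N, if the wrist force passes 120 N, or if a joint passes its speed limit or range.

ROBOT

A 6-joint arm with a two-finger parallel gripper is mounted at the origin on the work surface. World frame = base frame: x ahead of the robot, y to its left, z up, the work surface at z = 0. Lengths are in m, angles in rad, forces in N, time in s.
With the tool pointing down it reaches from about 0.375 to 0.925 m from the base axis. Payload 5.7 kg.
Tool frame: the origin (TCP) lies midway between the tips of the shut fingers; the grasp point (between the pads) lies 19 mm behind it; z points along the fingers, y is the line along which they close (so a half turn about z gives the same grasp; the last joint's range is limited). The gripper opens to 88 mm and grips with 3 to 60 N. Pads are 20 mm wide; open, the fingers measure 115 mm over their backs; the gripper's body (75 mm by 178 mm) begins 61 mm behind the grasp point.
Start: joints at [-0.115, 0.359, 1.51, -0, 1.272, -0.115], TCP at [0.6, -0, 0.223] pointing down, gripper open.
Joint ranges: [-2.97, 2.97], [-1.01, 2.36], [0.21, 2.38], [-0.96, 4.11], [0.2, 2.71], [-2.98, 2.98]. Speed limits (rad/s): [2.39, 2.39, 3.14, 3.14, 3.14, 3.14].

INTERFACE

Orientations are given as a rotation vector (axis times angle).
In Python, from cell import monitor, camera, camera_model, r gives the robot as it stands.
- The arm moves only by the tool carry_out, never from a script. Its argument "increments" is a list of rows, each a list of 3 entries, a list of its own where there are three numbers: the turn, a rotation vector about the tool's x, y, z in degrees, then the shift along the tool's x, y, z in m, then the closure in counts, from 0 (fully open) to 255 (shut). A call has 1 to 20 rows; each row shifts and turns the commanded pose from where the row before left it, along the tool's axes as they then stand; what a row does not reach is not made up. A row lasts 1/8 s, in which the tool goes at most 62.5 mm and 10.7 degrees, less where a joint would pass 70% of its speed; a pose out of reach is approached as far as the arm can. A call with a gripper value outside its range is refused whole. The fingers move at their own pace and stop on an object; the grip force is fixed at half the most. Time passes only in rows, so rows that do not move let the fingers close. It gives the time, the measured TCP pose, the force, the opening and the grip force at its end, in the units of the state.
- monitor.observe(): the state, without advancing time (a new reading comes with each control period).
- camera(name): name is "scene" or "side" or "wrist"; returns (picture, depth): 420x560x3 uint8, red, green, blue; 420x560 float32, m along the optical axis (not along the pixel's ray), 0 where there is no reading.
- camera_model(name): a dict with "mtx" (3x3 intrinsics, pixels), "rvec" (rotation vector, rad) and "tvec" (3), from world to camera coordinates, as OpenCV has them. Camera axes: x right, y down, z forward; pixel columns grow to the right and rows downward; lengths in m; the calibration is good to about 2 mm. A picture is of the moment at which its call begins: read the wrist's pose just before it. camera_model takes no time and is no camera call; for the wrist camera it gives the pose at the moment of the call.
- r.job_done(): hands the job in; it is judged then, once.
The state is a dict: "time_s": time; "joints": joint angles; "qvel": joint speeds; "effort": joint torques, N m; "tool_pos": TCP position; "tcp_rot": TCP orientation; "force": force on the tool from outside, world axes, zero at the start; "torque": the same for the moment, N m; "opening": finger opening in m; "grasp_force": force on a finger pad.
Only numpy, scipy, OpenCV 4.12 (cv2) and the standard library are available. Lean on these libraries where they do the work, as an engineer would, in place of code of your own. Each camera call takes 0.05 s, during which the arm holds its last target. There are 200 camera calls.

## Working session

There is one attempt and no reset: what is moved stays moved. The work goes in short steps, Python scripts to look and compute and a tool call to move; the robot and the scene stay as the last step left them, time stands still between calls to the robot, and variables do not carry over. Pictures are saved under pics/ and viewed, at most 10 in all, crops included, and the job is handed in when it is done.

Besides the shell and the picture viewer there is one more tool, called after "Emit:" as a command line: name --argument value ..., lists and objects as JSON in quotes. carry_out: Moves the arm, as the interface text tells. Its arguments: {"type":"object","properties":{"increments":{"type":"array"}},"required":["increments"]}

```bash
mkdir -p pics; python3 - <<'E'
from cell import monitor, camera, camera_model
import cv2, numpy as np
s=monitor.observe(); print(s)
for n in ("scene","side"):
    p,d=camera(n); cv2.imwrite(f"pics/{n}0.png",p[:,:,::-1]); np.savez(f"{n}0.npz",p=p,d=d,**camera_model(n)); print(n,camera_model(n))
E
```

```text
{'time_s': 0.0, 'joints': array([-1.15119175e-01,  3.59501536e-01,  1.51145060e+00, -2.36601054e-05,
        1.27250549e+00, -1.15077766e-01]), 'qvel': array([ 0.0003374 , -0.00052702,  0.00013058,  0.00180093, -0.00086292,
       -0.00078217]), 'effort': array([-2.01257943e-03, -5.15376234e+01, -2.70722097e+01,  6.73234044e-02,
        3.48843460e-02, -1.61260368e-04]), 'tool_pos': array([5.99291203e-01, 5.41049293e-05, 2.21804761e-01]), 'tcp_rot': array([-2.22045584e+00, -2.22037938e+00,  1.84683998e-03]), 'force': array([0.34449112, 0.87323067, 0.53889118]), 'torque': array([ 0.06118363, -0.00975288, -0.00108166]), 'grasp_force': 0.0, 'opening': 0.08755774984238573}
scene {'mtx': array([[443.47280263,   0.        , 282.83293566],
       [  0.        , 443.47280263, 205.7840963 ],
       [  0.        ,   0.        ,   1.        ]]), 'rvec': array([ 1.80284667,  1.35446341, -0.72516755]), 'tvec': array([-0.1554014 , -0.23045404,  1.98626019])}
side {'mtx': array([[474.07895096,   0.        , 283.48431194],
       [  0.        , 474.07895096, 217.79228221],
       [  0.        ,   0.        ,   1.        ]]), 'rvec': array([ 0.8256881 , -2.33565947,  1.31425572]), 'tvec': array([0.4459013 , 0.28526152, 1.21916802])}
```

View pics/scene0.png

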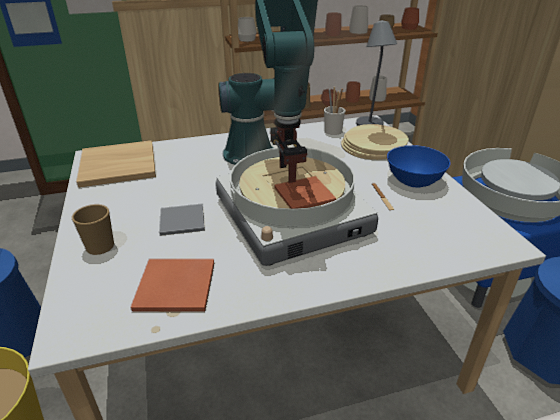

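View pics/side0.png

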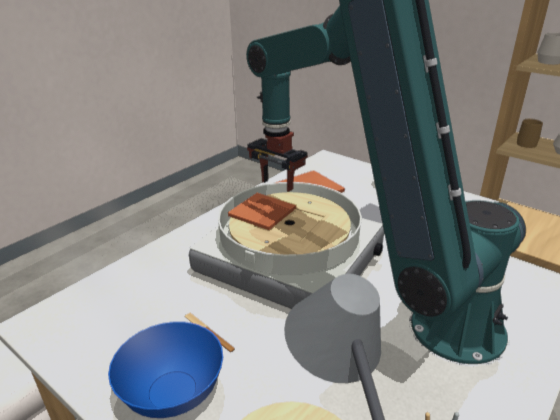

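The scene picture shows three candidates: a red-brown tile on the bat at about (305,192), a larger red tile on the table at about (175,284), and a grey tile at about (182,219). The one on the bat fits, because it is red and smaller. I'll confirm it in an enlarged crop. The side picture shows the same tile at (262,209) and the bat's central hole at (290,222).

```bash
cat > h.py <<'E'
import cv2, numpy as np
def ray_plane(px,z,m):
    R=cv2.Rodrigues(np.asarray(m["rvec"]))[0]; t=np.asarray(m["tvec"]).ravel(); C=-R.T@t
    p=cv2.undistortPoints(np.float64(px).reshape(-1,1,2),np.asarray(m["mtx"]),None).reshape(-1,2)
    d=np.c_[p,np.ones(len(p))]@R
    return C+d*((z-C[2])/d[:,2])[:,None]
def cloud(d,m):
    v,u=np.mgrid[:d.shape[0],:d.shape[1]]; R=cv2.Rodrigues(np.asarray(m["rvec"]))[0]
    K=np.asarray(m["mtx"]); P=np.stack([(u-K[0,2])/K[0,0]*d,(v-K[1,2])/K[1,1]*d,d],-1)
    return (P-np.asarray(m["tvec"]).ravel())@R
def redmask(p):
    h=cv2.cvtColor(p,cv2.COLOR_RGB2HSV); return ((h[...,0]<12)&(h[...,1]>130)&(h[...,2]>60)).astype(np.uint8)
E
python3 - <<'E'
from cell import monitor, camera, camera_model
import cv2, numpy as np
from h import *
m=camera_model("wrist"); p,d=camera("wrist"); cv2.imwrite("pics/w0.png",p[:,:,::-1]); np.savez("wrist0.npz",p=p,d=d,**m); print(m)
f=np.load("scene0.npz"); c=cv2.resize(f["p"][130:320,120:400],None,fx=2.8,fy=2.8); cv2.imwrite("pics/crop0.png",c[:,:,::-1])
for n in("scene","side"):
    f=np.load(n+"0.npz"); P=cloud(f["d"],f); M=redmask(f["p"]).astype(bool)&(f["d"]>0)
    for zlo,zhi in((.15,.175),(0.005,.03)):
        k=M&(P[...,2]>zlo)&(P[...,2]<zhi); X=P[k][:,:2]; print(n,k.sum(),np.median(P[k][:,2]),cv2.minAreaRect(np.float32(np.percentile(X,[0],axis=0)) if len(X)<3 else np.float32(X)))
E
```

```text
{'mtx': array([[359.93976581,   0.        , 278.53845098],
       [  0.        , 359.93976581, 215.96620459],
       [  0.        ,   0.        ,   1.        ]]), 'rvec': array([-2.83662558e+00,  3.65901869e-04,  2.61577505e-03]), 'tvec': array([-0.59977343, -0.03696221,  0.3935154 ])}
scene 1250 0.1657342936574536 ((0.6165483593940735, 0.05240167677402496), (0.1545833796262741, 0.14976170659065247), 5.413956642150879)
scene 3496 0.02170358706747064 ((0.7652567625045776, -0.38390859961509705), (0.1977735310792923, 0.19852156937122345), 73.7315444946289)
side 1368 0.16241863672172646 ((0.6114752292633057, 0.05582850053906441), (0.15017494559288025, 0.15260347723960876), 5.976637363433838)
side 362 0.019854287727090483 ((0.7451930046081543, -0.406873494386673), (0.14811213314533234, 0.19790779054164886), 76.721923828125)
```

View pics/w0.png

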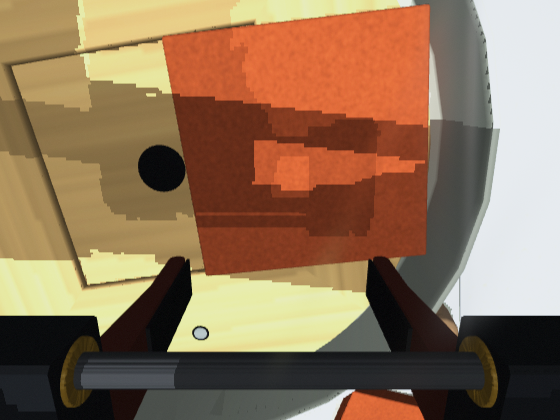

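View pics/crop0.png

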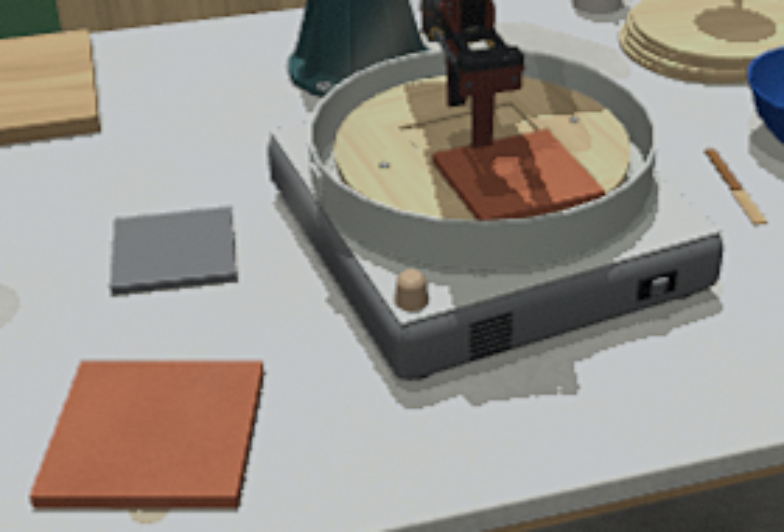

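The crop confirms it: the tile on the bat is 150 mm, the red one on the table is about 198 mm, and the third is grey. The wrist picture shows these points:
- **Tile corners:** about (163,37), (430,5), (426,255) and (205,275).
- **Recess:** near corners at about (10,65) and (85,286).
- **Hole:** the central hole is at (161,168).

```bash
python3 - <<'E'
import cv2, numpy as np
from h import *
f=np.load("wrist0.npz"); p=f["p"]
M=redmask(p); M[300:]=0
c=max(cv2.findContours(M,0,2)[0],key=cv2.contourArea); h=cv2.convexHull(c)
X=ray_plane(h.reshape(-1,2),.162,f)
print("tile hull rect",cv2.minAreaRect(np.float32(X[:,:2]*1000)))
print("tile corners",ray_plane([(163,37),(430,5),(426,255),(205,275)],.162,f).round(4))
print("recess",ray_plane([(10,65),(85,286),(255,22)],.148,f).round(4))
k=cv2.cvtColor(p,cv2.COLOR_RGB2GRAY)<30; 
H=(k.astype(np.uint8)); H[:120]=0;H[215:]=0;H[:,:120]=0;H[:,200:]=0
n,l,s,ce=cv2.connectedComponentsWithStats(H); i=1+s[1:,4].argmax(); print(s[i],ce[i],ray_plane([ce[i]],.142,f),ray_plane([ce[i]],.148,f))
# pan circle from scene depth: rim
for n in("scene","side"):
    g=np.load(n+"0.npz"); P=cloud(g["d"],g); k=(P[...,2]>.168)&(P[...,2]<.176)&(np.hypot(P[...,0]-.53,P[...,1]-.03)<.24)&(g["d"]>0)&(np.hypot(P[...,0]-.53,P[...,1]-.03)>.17)
    q=P[k][:,:2]; A=np.c_[2*q,np.ones(len(q))]; s=np.linalg.lstsq(A,(q**2).sum(1),rcond=None)[0]; print(n,len(q),s[:2],np.sqrt(s[2]+s[0]**2+s[1]**2))
E
```

```text
tile hull rect ((616.54931640625, 51.94636535644531), (149.82582092285156, 150.29393005371094), 6.107149124145508)
tile corners [[ 0.5351  0.1179  0.162 ]
 [ 0.6833  0.1337  0.162 ]
 [ 0.6993 -0.0153  0.162 ]
 [ 0.5496 -0.0302  0.162 ]]
recess [[ 0.4359  0.1046  0.148 ]
 [ 0.4573 -0.0463  0.148 ]
 [ 0.5862  0.1281  0.148 ]]
[ 138  146   47   45 1664] [161.24158654 167.95252404] [[0.52019539 0.04022965 0.142     ]] [[0.52217492 0.0412737  0.148     ]]
scene 553 [0.5206852  0.04125074] 0.2046453615758518
side 721 [0.51740724 0.04232939] 0.20491583974325023
```

Wheel yaw is about 0.147 rad and the recess is at about (0.521, 0.0405). The tile is at (0.6165, 0.052) with yaw 0.107. I'll go over the tile's centre and turn the finger line across the drag direction.

Emit:
carry_out --increments '[[[0,0,0],[0.026,0.009,0],100],[[0,0,0],[0.026,0.009,0],100],[[0,0,10.5],[0,0,0],100],[[0,0,10.5],[0,0,0],100],[[0,0,10.5],[0,0,0],100],[[0,0,10.5],[0,0,0],100],[[0,0,10.5],[0,0,0],100],[[0,0,10.5],[0,0,0],100],[[0,0,10.5],[0,0,0],100],[[0,0,10.5],[0,0,0.02],100],[[0,0,0],[0,0,0.02],100],[[0,0,0],[0,0,0],100],[[0,0,0],[0,0,0],100]]'

```text
time_s: 1.78
tool_pos: [0.6183, 0.052, 0.1831]
tcp_rot: [-3.137, -0.165, -0.0]
force: [0.4, -0.6, -0.6]
opening: 0.0535
grasp_force: 0.0
```

Emit:
carry_out --increments '[[[0,0,0],[0,0,0.01],100],[[0,0,0],[0,0,0.005],100],[[0,0,0],[0,0,0.003],100],[[0,0,0],[0,0,0.001],100],[[0,0,0],[0,0,0],100],[[0,0,0],[0,0,0],100]]'

```text
time_s: 2.52
tool_pos: [0.6181, 0.052, 0.1638]
tcp_rot: [3.137, 0.164, 0.0]
force: [-0.1, 0.6, -0.4]
opening: 0.0534
grasp_force: 0.0
```

Emit:
carry_out --increments '[[[0,0,0],[0,0,0.001],100],[[0,0,0],[0,0,0],100],[[0,0,0],[0,0,0],100]]'

```text
time_s: 2.9
tool_pos: [0.618, 0.052, 0.1626]
tcp_rot: [-3.137, -0.164, 0.0]
force: [-0.5, -0.8, -0.8]
opening: 0.0533
grasp_force: 0.0
```

Emit:
carry_out --increments '[[[0,0,0],[0,0,0.001],100],[[0,0,0],[0,0,0],100],[[0,0,0],[0,0,0],100]]'

```text
time_s: 3.28
tool_pos: [0.6181, 0.052, 0.1624]
tcp_rot: [3.137, 0.164, 0.001]
force: [-1.8, 0.5, 4.9]
opening: 0.0535
grasp_force: 2.6
```

Emit:
carry_out --increments '[[[0,0,0],[0,0,0.0005],100],[[0,0,0],[0,0,0],100],[[0,0,0],[0,0,0],100]]'

```text
time_s: 3.65
tool_pos: [0.6181, 0.052, 0.1623]
tcp_rot: [3.137, 0.165, 0.001]
force: [-2.9, -0.5, 8.0]
opening: 0.0531
grasp_force: 4.1
```

Emit:
carry_out --increments '[[[0,0,0],[0,0,0.0005],100],[[0,0,0],[0,0,0.0005],100],[[0,0,0],[-0.001,0,0],100],[[0,0,0],[-0.002,0,0],100],[[0,0,0],[-0.003,0,0],100],[[0,0,0],[-0.003,0,0],100],[[0,0,0],[-0.001,0,0],100]]'

```text
time_s: 4.53
tool_pos: [0.6118, 0.051, 0.1624]
tcp_rot: [3.137, 0.164, 0.013]
force: [5.1, 0.7, 6.0]
opening: 0.0534
grasp_force: 3.0
```

```bash
cat > look.py <<'E'
import sys
from cell import monitor, camera, camera_model
from h import *
n=sys.argv[1]; s=monitor.observe(); print(s["tool_pos"].round(4),s["force"].round(1),s["grasp_force"])
for cam in("wrist","side","scene"):
    m=camera_model(cam); p,d=camera(cam); cv2.imwrite(f"pics/{cam}{n}.png",p[:,:,::-1])
    P=cloud(d,m); k=redmask(p).astype(bool)&(d>0)&(P[...,2]>.143)&(P[...,2]<.175)&(np.hypot(P[...,0]-.57,P[...,1]-.045)<.17)
    k=cv2.morphologyEx(k.astype(np.uint8),cv2.MORPH_OPEN,np.ones((3,3))).astype(bool)
    X=P[k]; t=X[abs(X[:,2]-np.median(X[:,2]))<.006]
    A=np.linalg.lstsq(np.c_[t[:,:2]-[.521,.0405],np.ones(len(t))],t[:,2],rcond=None)[0]
    c,sz,a=cv2.minAreaRect(np.float32(X[:,:2])); e=np.array(c)-[.521,.0405]; y=.147
    print(cam,len(X),"ctr",np.round(c,4),"size",np.round(sz,4),"yaw",round(np.radians((a+45)%90-45),4),"wheelframe",np.round([e@[np.cos(y),np.sin(y)],e@[-np.sin(y),np.cos(y)]],4),"slope,z",A.round(4))
E
python3 look.py 1
```

```text
[0.6118 0.051  0.1624] [5.1 0.7 6. ] 2.9660952114500105
wrist 60970 ctr [0.601  0.0504] size [0.1693 0.1504] yaw 0.1047 wheelframe [ 0.0806 -0.002 ] slope,z [ 0.0002 -0.0004  0.1634]
side 1205 ctr [0.6067 0.0543] size [0.1527 0.152 ] yaw 0.1178 wheelframe [0.0868 0.0011] slope,z [ 0.0042 -0.0028  0.1622]
scene 1114 ctr [0.6128 0.0517] size [0.1516 0.1501] yaw 0.1204 wheelframe [ 0.0925 -0.0024] slope,z [-0.0056  0.002   0.1663]
```

Emit:
carry_out --increments '[[[0,0,0],[0,0,0.001],100],[[0,0,0],[-0.001,0,0.0005],100],[[0,0,0],[-0.003,0,0],100],[[0,0,0],[-0.003,0,0],100],[[0,0,0],[-0.001,0,0],100]]'

```text
time_s: 5.3
tool_pos: [0.606, 0.0502, 0.1624]
tcp_rot: [3.137, 0.164, 0.02]
force: [6.5, 0.7, 11.6]
opening: 0.0533
grasp_force: 5.6
```

```bash
python3 look.py 2
```

```text
[0.606  0.0502 0.1624] [ 6.5  0.7 11.6] 5.5786960339173675
wrist 60986 ctr [0.5959 0.0497] size [0.1681 0.15  ] yaw 0.1019 wheelframe [ 0.0754 -0.0019] slope,z [0.0086 0.0008 0.1627]
side 1218 ctr [0.6005 0.0541] size [0.152  0.1529] yaw 0.1059 wheelframe [0.0806 0.0018] slope,z [ 0.013  -0.0042  0.1617]
scene 1102 ctr [0.6074 0.0515] size [0.1513 0.1495] yaw 0.1146 wheelframe [ 0.0871 -0.0018] slope,z [-0.0021  0.0032  0.166 ]
```

Emit:
carry_out --increments '[[[0,0,0],[-0.001,0,0],100],[[0,0,-0.3],[-0.003,0,0],100],[[0,0,-0.3],[-0.003,0,0],100],[[0,0,-0.4],[-0.003,0,0],100],[[0,0,-0.4],[-0.003,0,0],100],[[0,0,-0.4],[-0.003,0,0],100],[[0,0,-0.5],[-0.002,0,0],100]]'

```text
time_s: 6.32
tool_pos: [0.5872, 0.0481, 0.1618]
tcp_rot: [3.133, 0.227, 0.017]
force: [5.6, 0.3, 10.6]
opening: 0.0536
grasp_force: 4.7
```

```bash
python3 look.py 3
```

```text
[0.5872 0.0481 0.1618] [ 5.6  0.3 10.6] 4.723284974461421
wrist 60424 ctr [0.5801 0.0472] size [0.1627 0.1501] yaw 0.1457 wheelframe [ 0.0595 -0.002 ] slope,z [0.0649 0.0092 0.1581]
side 1276 ctr [0.5807 0.0526] size [0.152  0.1489] yaw 0.1411 wheelframe [0.0608 0.0033] slope,z [0.0559 0.     0.1578]
scene 990 ctr [0.5861 0.0483] size [0.1534 0.1513] yaw 0.1532 wheelframe [ 0.0655 -0.0018] slope,z [0.0431 0.0096 0.1621]
```

View pics/wrist3.png

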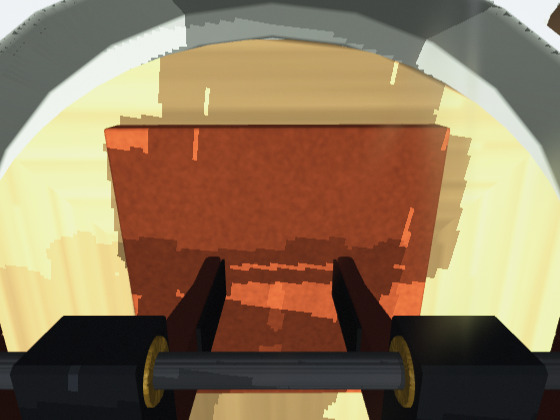

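The wrist picture shows the tile tipped into the recess. Its far edge runs along row 126 from column 108 to 448, square to the wheel, and about 2 mm off in wheel y. I'll keep dragging, follow it down and correct the sideways offset.

Emit:
carry_out --increments '[[[0,0,0],[-0.003,-0.0004,0.0002],100],[[0,0,0],[-0.003,-0.0004,0.0002],100],[[0,0,0],[-0.003,-0.0004,0.0002],100],[[0,0,0],[-0.003,-0.0004,0.0002],100],[[0,0,0],[-0.003,-0.0004,0.0001],100],[[0,0,0],[-0.003,0,0.0001],100],[[0,0,0],[-0.002,0,0.0001],100]]'

```text
time_s: 7.35
tool_pos: [0.5675, 0.0471, 0.1607]
tcp_rot: [3.133, 0.227, 0.018]
force: [4.5, 1.0, 10.4]
opening: 0.0532
grasp_force: 5.1
```

```bash
python3 look.py 4
```

```text
[0.5675 0.0471 0.1607] [ 4.5  1.  10.4] 5.089801598442136
wrist 60289 ctr [0.5606 0.0461] size [0.1627 0.15  ] yaw 0.1515 wheelframe [ 0.04   -0.0002] slope,z [0.0533 0.0075 0.159 ]
side 1289 ctr [0.5624 0.052 ] size [0.152  0.1511] yaw 0.1292 wheelframe [0.0427 0.0053] slope,z [0.0475 0.0005 0.1584]
scene 990 ctr [0.5688 0.0481] size [0.1527 0.1515] yaw 0.1476 wheelframe [0.0484 0.0006] slope,z [0.0334 0.0098 0.1624]
```

Emit:
carry_out --increments '[[[0,0,0],[-0.003,0,0.0002],100],[[0,0,0],[-0.004,0,0.0002],100],[[0,0,0],[-0.004,0,0.0001],100],[[0,0,0],[-0.004,0,0.0001],100],[[0,0,0],[-0.004,0,0.0001],100],[[0,0,0],[-0.004,0,0.0001],100],[[0,0,0],[-0.004,0,0.0001],100],[[0,0,0],[-0.003,0,0.0001],100]]'

```text
time_s: 8.5
tool_pos: [0.5381, 0.0428, 0.1597]
tcp_rot: [3.133, 0.227, 0.019]
force: [6.2, 1.2, 10.1]
opening: 0.0532
grasp_force: 5.3
```

```bash
python3 look.py 5
```

```text
[0.5381 0.0428 0.1597] [ 6.2  1.2 10.1] 5.2893592147302115
wrist 60416 ctr [0.5309 0.042 ] size [0.1628 0.1502] yaw 0.1463 wheelframe [0.01 0.  ] slope,z [0.0421 0.0057 0.1599]
side 1301 ctr [0.5318 0.0465] size [0.1509 0.1511] yaw 0.1596 wheelframe [0.0116 0.0044] slope,z [ 0.0415 -0.0003  0.1591]
scene 964 ctr [0.5387 0.0433] size [0.1528 0.1496] yaw 0.1421 wheelframe [0.0179 0.0002] slope,z [0.0249 0.0069 0.1628]
```

Emit:
carry_out --increments '[[[0,0,0],[-0.003,0,0.0001],100],[[0,0,0],[-0.003,0,0.0001],100],[[0,0,0],[-0.003,0,0],100],[[0,0,0],[-0.002,0,0],100],[[0,0,0],[0,0,0],100]]'

```text
time_s: 9.28
tool_pos: [0.527, 0.0411, 0.1594]
tcp_rot: [3.133, 0.227, 0.018]
force: [4.7, 0.3, 11.4]
opening: 0.0537
grasp_force: 5.7
```

Emit:
carry_out --increments '[[[0,0,0],[-0.002,0,0.0001],100],[[0,0,0],[-0.001,0,0.0001],100],[[0,0,0],[0,0,0],100]]'

```text
time_s: 9.65
tool_pos: [0.5185, 0.0407, 0.1563]
tcp_rot: [3.133, 0.227, -0.0]
force: [-0.8, 1.2, 5.8]
opening: 0.0534
grasp_force: 2.8
```

```bash
python3 look.py 6
```

```text
[0.5185 0.0407 0.1563] [-0.8  1.2  5.8] 2.75521129835397
wrist 63025 ctr [0.5184 0.0401] size [0.1575 0.15  ] yaw 0.152 wheelframe [-0.0026 -0.0001] slope,z [-1.000e-04 -5.000e-04  1.574e-01]
side 1253 ctr [0.5179 0.0461] size [0.1512 0.1522] yaw 0.1499 wheelframe [-0.0022  0.006 ] slope,z [ 0.0034 -0.0047  0.1568]
scene 941 ctr [0.5241 0.0411] size [0.1501 0.1503] yaw 0.1552 wheelframe [0.0031 0.0002] slope,z [-0.0089  0.0024  0.1599]
```

The tile dropped in: the fingertips went down 6 mm, it reads level, and the lateral force is gone. I'll lift straight up.

Emit:
carry_out --increments '[[[0,0,0],[0,0,0],100],[[0,0,0],[0,0,-0.002],100],[[0,0,0],[0,0,-0.01],100],[[0,0,0],[0,0,-0.03],100],[[0,0,0],[0,0,-0.05],100],[[0,0,0],[0,0,-0.03],100],[[0,0,0],[0,0,0],100],[[0,0,0],[0,0,0],100],[[0,0,0],[0,0,0],100]]'

```text
time_s: 10.92
tool_pos: [0.5174, 0.0408, 0.2765]
tcp_rot: [-3.133, -0.227, 0.005]
force: [0.3, -0.3, -0.4]
opening: 0.0533
grasp_force: 0.0
```

```bash
python3 look.py 7
```

```text
[0.5174 0.0408 0.2765] [ 0.3 -0.3 -0.4] 0.0
wrist 30968 ctr [0.5199 0.0391] size [0.1545 0.1522] yaw 0.1523 wheelframe [-0.0013 -0.0012] slope,z [-1.000e-04 -5.000e-04  1.573e-01]
side 1466 ctr [0.5182 0.0447] size [0.1509 0.1525] yaw 0.1473 wheelframe [-0.0022  0.0045] slope,z [ 0.0033 -0.0047  0.1567]
scene 1058 ctr [0.524 0.042] size [0.1531 0.151 ] yaw 0.1397 wheelframe [0.0032 0.001 ] slope,z [-0.0066  0.0005  0.1599]
```

View pics/wrist7.png

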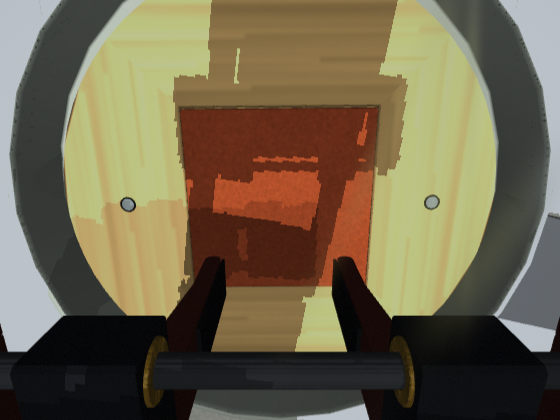

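The picture shows the tile fully inside the recess, spanning about (180,107) to (372,286). A thin, even gap runs around it, it reads level, and the hand is clear.

```bash
python3 -c "
from cell import r
print(r.job_done())"
```

```text
the job is handed in; nothing more can be done
None
```

The tile lies flat and home in the recess, pressed only on its top face with readings of about 12 N at most; the hand is clear, and the job was handed in after about 11 s, with no verdict returned.

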